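# Slide the work nest home on the lever press

### The arm

A 6-joint arm with a two-finger parallel gripper is mounted at the origin on the work surface. World frame = base frame: x ahead of the robot, y to its left, z up, the work surface at z = 0. Lengths are in m, angles in rad, forces in N, time in s.
With the tool pointing down it reaches from about 0.15 to 0.775 m from the base axis. Payload 6.1 kg.
Tool frame: the origin (TCP) lies on the centre line of the jaws, within the pads' length; the fingertips stand bot.tip_extent ahead of it and the grasp point (between the pads) lies 5 mm behind it (bot.tip_extent is the distance from the TCP to the fingertips, in m); z points along the fingers, y is the line along which they close (so a half turn about z gives the same grasp; the last joint's range is limited). The gripper opens to 85 mm and grips with 20 to 120 N. Pads are 22 mm wide; open, the fingers measure 114 mm over their backs; the gripper's body (76 mm by 85 mm) begins 54 mm behind the grasp point. The pads swing forward as they close: fully open they stand 13 mm farther back than shut.
Start: joints at [0, 0.126, -0.04, 1.405, 0, 1.571], TCP at [0.525, -0, 0.22] pointing down, gripper open.
Joint ranges: [-2.72, 2.72], [-0.95, 1.95], [-1.27, 1.35], [-1.78, 2.02], [-1.46, 1.47], [-3.14, 3.14]. Speed limits (rad/s): [2.39, 2.39, 3.01, 3.14, 3.14, 3.14].

### API

Orientations are given as a rotation vector (axis times angle).
In Python, from cell import bot gives the robot as it stands.
- The arm moves only by the tool play_rows, never from a script. Its argument "moves" is a list of rows, each a list of 6 numbers: the shift along the tool's x, y, z in mm, then the turn, a rotation vector about the tool's x, y, z in degrees. In form: [[x, y, z, ax, ay, az], ...]. A call has 1 to 5 rows; each row is the pose to reach, as a shift and turn from the pose commanded when the call began, along the tool's axes at that moment; what a row does not reach only later rows make up. A row lasts 1/10 s, in which the tool goes at most 50 mm and 8.59 degrees, less where a joint would pass 70% of its speed; a pose out of reach is approached as far as the arm can. A call with a gripper value outside its range is refused whole. "gripper" is the finger opening in mm, from 0 to 85.4, set as the call begins (left out, the last holds). The fingers move at their own pace and stop on an object; the grip force is fixed at half the most. Time passes only in rows, so rows that repeat a pose let the fingers close. It gives the time, the measured TCP pose, the force, the opening and the grip force at its end, in the units of the state.
- bot.read_state(): the state, without advancing time (a new reading comes with each control period).
- bot.get_image(name): name is "scene" or "side" or "wrist"; returns a dict with "color" (420x560x3 uint8, blue, green, red), "depth" (420x560 float32, m along the optical axis (not along the pixel's ray), 0 where there is no reading), "camera_matrix" (3x3 intrinsics, pixels), "dist" ([k1, k2, p1, p2, k3] as OpenCV has them; the pictures are not rectified), "camera_from_world" (4x4, takes a point from world to camera coordinates). Camera axes: x right, y down, z forward; pixel columns grow to the right and rows downward; lengths in m; the calibration is good to about 2 mm. A picture is of the moment at which its call begins.
- bot.sign_off(): hands the job in; it is judged then, once.
The state is a dict: "clock": time; "joint_pos": joint angles; "joint_velocities": joint speeds; "joint_efforts": joint torques, N m; "tcp_pos": TCP position; "tool_rot": TCP orientation; "contact_force": force on the tool from outside, world axes, zero at the start; "moment": the same for the moment, N m; "finger_gap": opening from 0.0 (shut) to 1.0 (fully open); "gripper_force": force on a finger pad.
Only numpy, scipy, OpenCV 4.12 (cv2) and the standard library are available. Lean on these libraries where they do the work, as an engineer would, in place of code of your own. Each camera call takes 0.05 s, during which the arm holds its last target. There are 200 camera calls.

### The job

Fit the work nest to the lever press: start it on the bed's T-shaped tongue with its brass knob towards the open end, then slide it in under the ram until the spring detent clicks and holds it, hard up to the stop. The upright is set differently from job to job, so feel for home: push firmly through the detent, but do not force or bang the nest. Leave the tin, tap handle, bowl and angle plate where they are.

Things in the scene. Friction and masses are not known exactly. Their poses are not given: they have to be found in the camera images.
- press: Fixed bed of the green lever press. Origin at bench level under the free end of its tongue; x runs level along the tongue from the open end into the throat, y to its left, z up. Flat steel top 28 mm above the bench, x = -100 to 240 mm, 130 mm wide, bare before the tongue. On it is clamped the upright (column, head, ram, stop, detent, lever on +y side); its setting along x varies.
- tongue_nose (a point): Free end of the T-shaped dark tongue, at the bed's top: (0, 0, 28) mm in the press frame, same axes. The tongue runs along y = 0 from x = 0 to the stop. Stem 13 mm wide, 9.5 mm high; head on it 26 mm wide, 6.5 mm thick, its top 16 mm above the bed, its end a half round of radius 13 mm that leads the slot in. With the nest home its origin lies on y = 0 at x = 87.5 to 102.5 mm, by the setting.
- nest: Aluminium-coloured work nest, 0.48 to 0.75 kg, a block 70 (x) x 50 (y) x 38 mm, right way up; origin at the centre of its underside, x towards its leading end. On top an orange part in a 38 mm brass ring, up to 53 mm high. T-slot along its underside: 28 mm wide, roof at 17.2 mm, over lips 8.3 mm thick with a 16 mm gap. Standing on the bed it slides over the tongue, 1 mm play a side.
- detent (a joint): Spring ball in the tongue's top. Value in m: 0 = up (at the start, and when in the dimple of the nest's slot roof), about 0.002 when pressed down. The nest slides with 2 to 5 N until 20 mm short of home; riding over the ball takes about 10 to 16 N, it snaps into the dimple in the last few mm, then the nest's front meets a solid stop. Where home is must be felt (or seen).
- knob (a point): Centre of the end face of the nest's brass pull knob, (-55, 0, 28) mm in the nest frame, same axes. The knob sticks out of the trailing (-x) end: 20 mm across, 14 mm long, axis along x, on a 10 mm neck 6 mm long. A place to push. The press's head (64 mm wide, 120 to 250 mm above the bed) overhangs from 36 mm short of the home place, so near home a gripper must lean back, towards -x.
- tin: Round steel tin of brass thumb screws, Ø88 x 30 mm, loose bystander; origin at the centre of its underside.
- tap_handle: Steel tap handle lying on the bench, 211 mm long along its x, 22 mm wide, 16 mm high, loose bystander; origin under its middle.
- bowl: Grey ceramic bowl, rim Ø110 mm, 50 mm high, loose bystander; origin at the centre of its underside.
- angle_plate: Dark iron angle plate, 80 x 75 x 80 mm high, loose bystander; origin at the centre of its underside.
Not all that is in view belongs to the job. Of the things shaped like the nest, the aluminium one is meant.

How it is judged:
By the outcome, as a careful person would: the job done as asked, in the order asked, and still so for the second after the job is handed in, with the robot touching nothing.
It also fails if it takes over 64 s, if anything falls off the work surface, if the arm or the gripper's body presses on something with over 40 N, if the wrist force passes 120 N, or if a joint passes its speed limit or range.

## Working session

There is one attempt and no reset: what is moved stays moved. The work goes in short steps, Python scripts to look and compute and a tool call to move; the robot and the scene stay as the last step left them, time stands still between calls to the robot, and variables do not carry over. Pictures are saved under pics/ and viewed, at most 10 in all, crops included, and the job is handed in when it is done.

Besides the shell and the picture viewer there is one more tool, called after "Request:" as name([rows], argument=value, ...), one row to a line, values as JSON. play_rows: Moves the arm, as the interface text tells. Its arguments: {"type":"object","properties":{"moves":{"type":"array"},"gripper":{"type":"number"}},"required":["moves"]}

```bash
mkdir -p pics; cat > h.py <<'E'
import numpy as np, cv2
from scipy.spatial.transform import Rotation as R
from cell import bot
def save(n):
    im=bot.get_image(n); np.savez(f'pics/{n}.npz',**im); return im
def load(n): return dict(np.load(f'pics/{n}.npz'))
def ray(im,uv):
    p=cv2.undistortPoints(np.array(uv,float).reshape(-1,1,2),im['camera_matrix'],im['dist']).reshape(-1,2)
    T=np.linalg.inv(im['camera_from_world']); d=np.c_[p,np.ones(len(p))]@T[:3,:3].T
    return T[:3,3],d
def onz(im,uv,z):
    o,d=ray(im,uv); return o+d*((z-o[2])/d[:,2])[:,None]
def dep(im,uv):
    o,d=ray(im,uv); return np.array([o+dd*im['depth'][int(v),int(u)] for dd,(u,v) in zip(d,uv)])
def proj(im,P):
    T=im['camera_from_world']; return cv2.projectPoints(np.array(P,float).reshape(-1,1,3),cv2.Rodrigues(T[:3,:3])[0],T[:3,3],im['camera_matrix'],im['dist'])[0].reshape(-1,2)
E
python3 - <<'E'
from h import *
a=save('scene');b=save('side');c=save('wrist')
cv2.imwrite('pics/a.png',a['color']);cv2.imwrite('pics/b.png',b['color'])
print(bot.tip_extent,bot.read_state())
for i in(a,b,c):print(np.linalg.inv(i['camera_from_world']).round(3))
E
```

```text
0.014 {'clock': 0.15, 'joint_pos': array([-6.03422285e-06,  1.26267456e-01, -4.03181404e-02,  1.40540388e+00,
        1.69474256e-05,  1.57076294e+00]), 'joint_velocities': array([-6.46472947e-04, -2.42730076e-03,  2.49266947e-03,  8.84536543e-04,
        1.28169694e-03, -3.68268206e-05]), 'joint_efforts': array([-6.60388159e-04, -4.36274636e+01,  3.53150582e+01,  1.35390865e-02,
        2.80258462e-06, -9.74541621e-07]), 'tcp_pos': array([5.24694746e-01, 2.02656618e-06, 2.19820214e-01]), 'tool_rot': array([-2.22080586e+00, -2.22086658e+00,  1.30604502e-03]), 'contact_force': array([-0.48502283,  0.24111812, -0.13796801]), 'moment': array([ 0.01420345,  0.01755052, -0.00409585]), 'gripper_force': 0.0, 'finger_gap': 0.9991309386658631}
[[ 0.513  0.457 -0.727  1.419]
 [ 0.858 -0.287  0.426 -0.433]
 [-0.014 -0.842 -0.539  0.68 ]
 [ 0.     0.     0.     1.   ]]
[[-0.809 -0.392  0.438  0.085]
 [-0.588  0.545 -0.598  0.716]
 [-0.004 -0.742 -0.671  0.789]
 [ 0.     0.     0.     1.   ]]
[[ 1.     0.001 -0.     0.524]
 [ 0.001 -0.958 -0.287  0.074]
 [-0.     0.287 -0.958  0.373]
 [ 0.     0.     0.     1.   ]]
```

View pics/a.png

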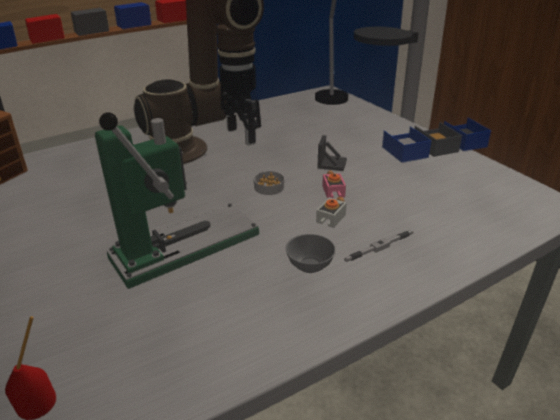

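View pics/b.png

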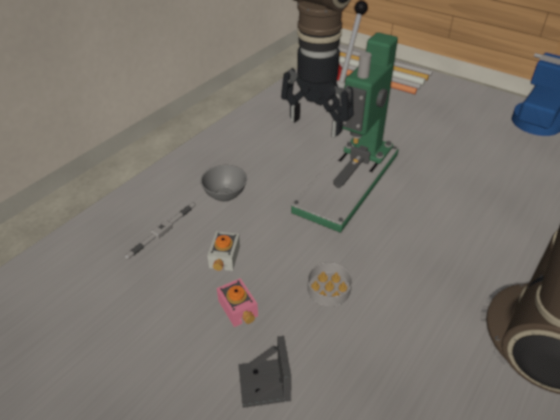

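Two nest-shaped things are in view. The pink one is at scene (334,184) / side (237,300), and the grey-white one at scene (331,210) / side (223,250). The grey-white one fits "aluminium". The press is at scene (180,215) / side (355,160), with its open end towards the nests. Next I'll confirm with an enlarged crop.

```bash
python3 - <<'E'
from h import *
a=load('scene');b=load('side')
def crop(i,u,v,w,h,s):return cv2.resize(i['color'][v:v+h,u:u+w],None,fx=s,fy=s,interpolation=cv2.INTER_CUBIC)
top=np.hstack([crop(a,290,160,80,75,5),crop(b,190,215,80,75,5)])
cv2.imwrite('pics/c.png',top)
bot2=np.hstack([crop(a,100,180,170,110,2.35)[:258,:399],crop(b,285,130,125,105,3)[:258,:375]])
bot2=np.hstack([crop(a,100,190,165,100,2.4),crop(b,285,130,125,105,3)[:240]])
cv2.imwrite('pics/d.png',cv2.convertScaleAbs(bot2,alpha=1.5))
# depth samples
print(dep(a,[(331,203),(334,178),(334,218),(230,206)]).round(3))
print(dep(b,[(223,243),(237,293),(218,265),(320,205)]).round(3))
E
```

```text
[[ 0.614  0.196  0.049]
 [ 0.514  0.28   0.049]
 [ 0.65   0.18   0.03 ]
 [ 0.459 -0.01   0.027]]
[[ 0.602  0.207  0.051]
 [ 0.496  0.291  0.053]
 [ 0.58   0.249  0.037]
 [ 0.517 -0.025  0.031]]
```

View pics/c.png

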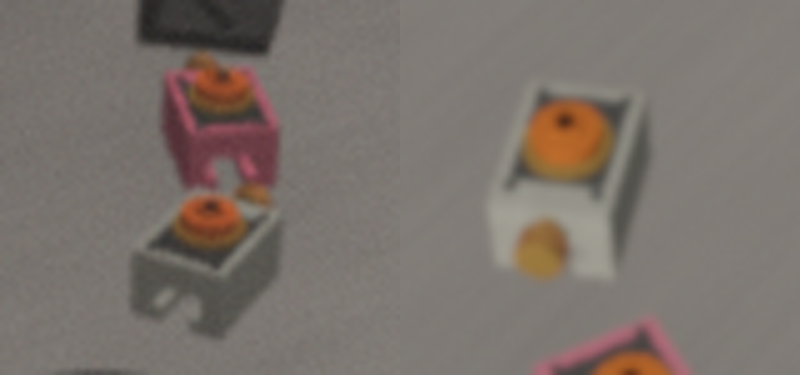

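View pics/d.png

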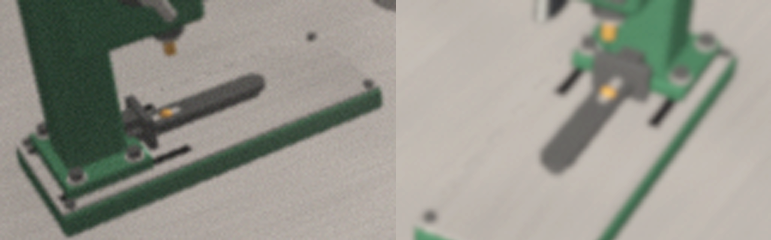

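The crop confirms it. The aluminium nest is at scene (331,210), with its brass knob at scene (341,199) / side (218,265) and its slotted leading end facing the scene camera. The press crop shows the tongue nose at about scene (210,225) / side (336,186), and bright brass marks the ball. The wrist camera may see the bed already.

```bash
python3 - <<'E'
from h import *
a=load('scene');b=load('side');c=load('wrist')
cv2.imwrite('pics/e.png',cv2.convertScaleAbs(c['color'],alpha=1.3))
print('nose',onz(a,[(210.5,224)],.044).round(3),onz(b,[(337,185)],.044).round(3))
print('knob',dep(a,[(341,198)]).round(3),dep(b,[(218,264)]).round(3))
print('nest top a',onz(a,[(331.4,198),(346.2,199.6),(316.8,210),(334.4,214)],.038).round(3))
print('nest top b',onz(b,[(216,231),(239.6,232.6),(208,255),(232.4,256)],.038).round(3))
def tri(ua,ub):
    o1,d1=ray(a,[ua]);o2,d2=ray(b,[ub]);d1=d1[0];d2=d2[0]
    s=np.linalg.lstsq(np.c_[d1,-d2],o2-o1,rcond=None)[0]
    p=o1+s[0]*d1;q=o2+s[1]*d2; return ((p+q)/2).round(4),np.linalg.norm(p-q).round(4)
print('orange top',tri((332.2,201),(223,239)))
print('ball',tri((169.5,237),(355.7,161)))
print('nose',tri((210.5,224),(337,185)))
E
```

```text
nose [[ 0.532 -0.096  0.044]] [[ 0.515 -0.094  0.044]]
knob [[0.591 0.246 0.036]] [[0.581 0.248 0.038]]
nest top a [[0.581 0.223 0.038]
 [0.607 0.25  0.038]
 [0.608 0.158 0.038]
 [0.646 0.184 0.038]]
nest top b [[0.646 0.18  0.038]
 [0.602 0.155 0.038]
 [0.613 0.242 0.038]
 [0.572 0.215 0.038]]
orange top (array([0.6098, 0.2007, 0.0517]), np.float64(0.0038))
ball (array([ 0.5268, -0.1988,  0.043 ]), np.float64(0.0039))
nose (array([ 0.5193, -0.0949,  0.0384]), np.float64(0.0085))
```

View pics/e.png

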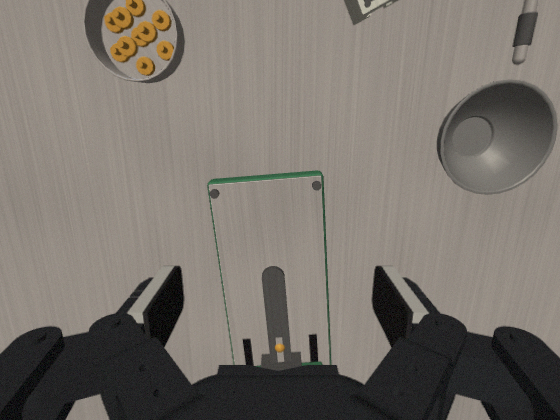

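The wrist picture shows the bed's open end at (210,185)–(322,176), the tongue nose at (273,267), the ball at (280,347) and the stop face at about v=354. The nest is just out of view at the top (375,10). I'll get the press axis from this view and plan a move over the nest.

```bash
python3 - <<'E'
from h import *
c=load('wrist');g=c['color'].astype(int)
# tongue: dark pixels rows 275..335, edges
L=[];Rr=[]
for v in range(280,330,4):
    row=g[v,240:312].sum(1); thr=(row.min()+np.median(row[-15:]))/2
    k=np.where(row<thr)[0]+240; k=k[(k>255)&(k<296)]
    L.append((k[0]-.5,v));Rr.append((k[-1]+.5,v))
l=onz(c,L,.044)[:,:2];r=onz(c,Rr,.044)[:,:2]
print('width',np.linalg.norm(l-r,axis=1).round(4))
m=(l+r)/2
# green edges of bed by mask
hsv=cv2.cvtColor(c['color'],cv2.COLOR_BGR2HSV)
gm=cv2.inRange(hsv,(55,90,30),(90,255,255))
e1=[];e2=[]
for v in range(200,330,10):
    k=np.where(gm[v])[0]
    kk=k[(k>200)&(k<245)]; q=k[(k>310)&(k<345)]
    if len(kk) and len(q): e1.append((kk[-1]+.5,v)); e2.append((q[0]-.5,v))
E1=onz(c,e1,.028)[:,:2];E2=onz(c,e2,.028)[:,:2]
print('bed w',np.linalg.norm(E1-E2,axis=1).round(4))
for nm,p in(('tongue',m),('E1',E1),('E2',E2)):
    vx,vy,x0,y0=cv2.fitLine(p.astype(np.float32),cv2.DIST_HUBER,0,1e-4,1e-4).ravel()
    if vy>0:vx,vy=-vx,-vy
    print(nm,np.degrees(np.arctan2(vy,vx)).round(2),x0,y0)
col=g[255:290,273].sum(1);print(col)
print('nose',onz(c,[(273,266.5)],.044),'ball',onz(c,[(280,347)],.044),'stop',onz(c,[(281,354)],.044))
print('corners',onz(c,[(210,185),(322,176)],.028))
print('depth',dep(c,[(275,300),(240,230),(275,276),(280,320)]).round(4))
E
```

```text
width [0.0262 0.0251 0.0264 0.0265 0.0254 0.0255 0.0256 0.0257 0.027  0.0259
 0.026  0.0261 0.0262]Traceback (most recent call last):
  File "<stdin>", line 20, in <module>
  File "h.py", line 12, in onz
    o,d=ray(im,uv); return o+d*((z-o[2])/d[:,2])[:,None]
        ~~~^^^^^^^
  File "h.py", line 8, in ray
    p=cv2.undistortPoints(np.array(uv,float).reshape(-1,1,2),im['camera_matrix'],im['dist']).reshape(-1,2)
      ~~~~~~~~~~~~~~~~~~~^^^^^^^^^^^^^^^^^^^^^^^^^^^^^^^^^^^^^^^^^^^^^^^^^^^^^^^^^^^^^^^^^^^
cv2.error: OpenCV(4.12.0) /io/opencv/modules/calib3d/src/undistort.dispatch.cpp:347: error: (-215:Assertion failed) CV_IS_MAT(_src) && CV_IS_MAT(_dst) && (_src->rows == 1 || _src->cols == 1) && (_dst->rows == 1 || _dst->cols == 1) && _src->cols + _src->rows - 1 == _dst->rows + _dst->cols - 1 && (CV_MAT_TYPE(_src->type) == CV_32FC2 || CV_MAT_TYPE(_src->type) == CV_64FC2) && (CV_MAT_TYPE(_dst->type) == CV_32FC2 || CV_MAT_TYPE(_dst->type) == CV_64FC2) in function 'cvUndistortPointsInternal'
```

Request:
play_rows([
  [40,20,0,0,0,-6],
  [80,40,0,0,0,-12],
  [120,60,0,0,0,-18],
  [150,80,0,0,0,-24],
  [150,80,0,0,0,-24],
])

```text
clock: 0.65
tcp_pos: [0.6063, 0.1535, 0.2184]
tool_rot: [-1.703, -2.638, 0.001]
contact_force: [-0.2, 0.2, -0.3]
finger_gap: 0.998
gripper_force: 0.0
```

```bash
cat > p.py <<'E'
from h import *
c=load('wrist');g=c['color'].astype(int)
L=[];Rr=[]
for v in range(280,330,4):
    row=g[v,240:312].sum(1); thr=(row.min()+np.median(row[-15:]))/2
    k=np.where(row<thr)[0]+240; k=k[(k>255)&(k<296)]
    L.append((k[0]-.5,v));Rr.append((k[-1]+.5,v))
m=(onz(c,L,.044)+onz(c,Rr,.044))[:,:2]/2
vx,vy,x0,y0=cv2.fitLine(m.astype(np.float32),cv2.DIST_HUBER,0,1e-4,1e-4).ravel()
if vy>0:vx,vy=-vx,-vy
print('tongue',np.degrees(np.arctan2(vy,vx)).round(2),x0,y0)
cor=onz(c,[(210,185),(322,176)],.028);d=(cor[1]-cor[0])[:2]
print('corners',cor.round(4),np.linalg.norm(d),'edge normal',np.degrees(np.arctan2(d[1],d[0]))-90, 'mid',cor.mean(0))
print(g[255:285,273].sum(1))
print('nose',onz(c,[(273,266.5)],.044),'ball',onz(c,[(280,347)],.044),'stop',onz(c,[(281,354)],.044))
print('depth',dep(c,[(275,300),(240,230),(275,276),(280,320)]).round(4))
E
python3 p.py; python3 - <<'E'
from h import *
w=bot.get_image('wrist'); np.savez('pics/w2.npz',**w); cv2.imwrite('pics/f.png',cv2.convertScaleAbs(w['color'],alpha=1.3))
E
```

```text
tongue -85.34 0.5216054 -0.13652717
corners [[ 4.506e-01 -4.000e-04  2.800e-02]
 [ 5.724e-01  9.700e-03  2.800e-02]] 0.1222341684689201 edge normal -85.2708167550082 mid [0.5114892  0.00467111 0.028     ]
[317 323 320 318 329 316 319 319 322 324 325 162 147 157 166 168 169 176
 172 156 162 171 166 167 158 169 165 165 172 163]
nose [[ 0.51926533 -0.09026651  0.044     ]] ball [[ 0.52746922 -0.19777306  0.044     ]] stop [[ 0.52872455 -0.20792469  0.044     ]]
depth [[ 0.5215 -0.1337  0.0429]
 [ 0.4816 -0.0525  0.0281]
 [ 0.5215 -0.1025  0.0433]
 [ 0.5274 -0.1599  0.0439]]
```

View pics/f.png

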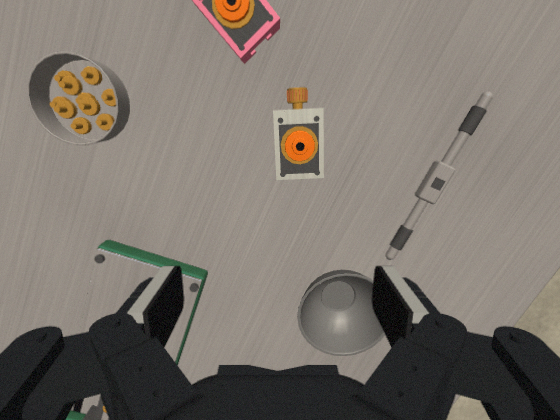

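Wrist view 2 shows the nest's top face spanning (274,110)–(325,179), orange centre (300,146), knob (297,94) towards the top. The bowl rim at (345,312) lies ahead of the nest. The heights from depth (bed 0.028, tongue 0.043) agree with the text.

```bash
python3 - <<'E'
from h import *
w=load('w2');c=w['color']
hsv=cv2.cvtColor(c,cv2.COLOR_BGR2HSV)
# nest top = near height .038 by depth
v,u=np.mgrid[85:200,250:350]; uv=np.c_[u.ravel(),v.ravel()]
P=dep(w,uv); print('h pct',np.percentile(P[P[:,2]>.03][:,2],[5,25,50,75,95]).round(4))
blk=np.zeros(c.shape[:2],np.uint8); 
sel=uv[P[:,2]>.033]; 
q=P[(P[:,2]>.033)]
# drop knob: far along top rows
blk[sel[:,1],sel[:,0]]=255; blk=cv2.morphologyEx(blk,cv2.MORPH_OPEN,np.ones((25,25)))
cn=max(cv2.findContours(blk,0,1)[0],key=cv2.contourArea); box=cv2.boxPoints(cv2.minAreaRect(cn)); print(box)
B=onz(w,box,.038)[:,:2]; ctr=B.mean(0); print(B.round(4),'ctr',ctr,[np.linalg.norm(B[i]-B[i-1]).round(4) for i in range(4)])
om=cv2.inRange(hsv,(3,200,100),(14,255,255)); om[:100]=0;om[200:]=0
M=cv2.moments(om);o=(M['m10']/M['m00'],M['m01']/M['m00']);print('orange',o,onz(w,[o],.052))
km=cv2.inRange(hsv,(8,130,60),(22,255,255));km[104:]=0;km[:80]=0;km[:,:270]=0;km[:,325:]=0
M=cv2.moments(km);k=(M['m10']/M['m00'],M['m01']/M['m00']);K=onz(w,[k],.036)[0];print('knob',k,K)
O=onz(w,[o],.052)[0]
d=(O-K)[:2];print('yaw knob-orange',np.degrees(np.arctan2(d[1],d[0])))
# two view height of orange: wrist + side
b=load('side'); s=load('scene')
def tri(i1,ua,i2,ub):
    o1,d1=ray(i1,[ua]);o2,d2=ray(i2,[ub]);d1=d1[0];d2=d2[0]
    t=np.linalg.lstsq(np.c_[d1,-d2],o2-o1,rcond=None)[0];p=o1+t[0]*d1;q=o2+t[1]*d2
    return ((p+q)/2).round(4),np.linalg.norm(p-q).round(4)
print(tri(w,o,b,(223,242)))
st=bot.read_state();print(st['tcp_pos'],R.from_rotvec(st['tool_rot']).as_matrix().round(3))
E
```

```text
h pct [0.0359 0.0375 0.0384 0.0417 0.0523]
[[274. 109.]
 [323. 109.]
 [323. 178.]
 [274. 178.]]
[[0.5708 0.2238]
 [0.6148 0.2437]
 [0.6458 0.1822]
 [0.599  0.161 ]] ctr [0.60758839 0.20269294] [np.float64(0.0689), np.float64(0.0483), np.float64(0.0689), np.float64(0.0514)]
orange (299.33130699088144, 145.2644376899696) [[0.60727847 0.20322836 0.052     ]]
knob (296.87908496732024, 95.19934640522875) [0.58589353 0.24481225 0.036     ]
yaw knob-orange -62.785044353415614
(array([0.6074, 0.2025, 0.0464]), np.float64(0.0013))
[0.60531937 0.15168768 0.21878896] [[-0.409  0.913 -0.002]
 [ 0.913  0.409 -0.001]
 [ 0.    -0.002 -1.   ]]
```

Request:
play_rows([
  [46,23,20,0,0,-2.5],
  [46,23,60,0,0,-2.5],
  [46,23,100,0,0,-2.5],
  [46,23,130,0,0,-2.5],
  [46,23,130,0,0,-2.5],
])

```text
clock: 1.2
tcp_pos: [0.6037, 0.1993, 0.0856]
tool_rot: [-1.653, -2.665, 0.011]
contact_force: [-0.2, 0.4, 0.2]
finger_gap: 1.005
gripper_force: 0.0
```

```bash
python3 - <<'E'
from h import *
st=bot.read_state();M=R.from_rotvec(st['tool_rot']).as_matrix();print(st['tcp_pos'],M.round(3),M.T@(np.array([.6075,.203,.02])-st['tcp_pos']))
E
```

```text
[0.60374309 0.1992861  0.0856458 ] [[-0.445  0.896 -0.008]
 [ 0.896  0.445 -0.003]
 [ 0.001 -0.009 -1.   ]] [0.0015924  0.00559933 0.06560024]
```

Request:
play_rows([
  [0,2,10,0,0,0],
  [0,2,30,0,0,0],
  [0,2,50,0,0,0],
  [0,2,66,0,0,0],
  [0,2,66,0,0,0],
])

```text
clock: 1.7
tcp_pos: [0.6089, 0.2017, 0.0241]
tool_rot: [-1.654, -2.67, 0.001]
contact_force: [-0.1, 0.2, -0.7]
finger_gap: 0.998
gripper_force: 0.0
```

Request:
play_rows([
  [0,0,0,0,0,0],
  [0,0,0,0,0,0],
  [0,0,0,0,0,0],
])

```text
clock: 2.0
tcp_pos: [0.6101, 0.2025, 0.0261]
tool_rot: [1.653, 2.67, 0.003]
contact_force: [0.6, -1.6, -0.1]
finger_gap: 1.002
gripper_force: 0.0
```

```bash
python3 - <<'E'
from h import *
st=bot.read_state();M=R.from_rotvec(st['tool_rot']).as_matrix();print(st['tcp_pos'],M.round(3),M.T@(np.array([.6075,.203,.02])-st['tcp_pos']))
E
```

```text
[0.61009933 0.20250635 0.02606933] [[-0.446  0.895  0.002]
 [ 0.895  0.446  0.001]
 [-0.     0.003 -1.   ]] [ 0.00160343 -0.00212178  0.00606334]
```

Request:
play_rows([
  [2,-2,2,0,0,0],
  [2,-2,2,0,0,0],
  [2,-2,2,0,0,0],
])

```text
clock: 2.3
tcp_pos: [0.6062, 0.2032, 0.0224]
tool_rot: [-1.653, -2.672, 0.0]
contact_force: [0.1, 0.3, -0.2]
finger_gap: 0.998
gripper_force: 0.0
```

Request:
play_rows([
  [0,0,0,0,0,0],
  [0,0,0,0,0,0],
  [0,0,0,0,0,0],
  [0,0,0,0,0,0],
  [0,0,0,0,0,0],
], gripper=40)

```text
clock: 2.8
tcp_pos: [0.6068, 0.2034, 0.0233]
tool_rot: [1.653, 2.671, 0.002]
contact_force: [-1.5, -0.0, 5.8]
finger_gap: 0.538
gripper_force: 60.5
```

Request:
play_rows([
  [0,0,0,0,0,0],
  [0,0,0,0,0,0],
  [0,0,0,0,0,0],
  [0,0,0,0,0,0],
  [0,0,0,0,0,0],
])

```text
clock: 3.3
tcp_pos: [0.6069, 0.2034, 0.0233]
tool_rot: [1.653, 2.671, 0.002]
contact_force: [0.1, 0.9, 5.6]
finger_gap: 0.538
gripper_force: 60.5
```

Request:
play_rows([
  [0,0,-20,0,0,0],
  [0,0,-55,0,0,0],
  [0,0,-95,0,0,0],
  [0,0,-125,0,0,0],
  [0,0,-130,0,0,0],
])

```text
clock: 3.8
tcp_pos: [0.6078, 0.2036, 0.1556]
tool_rot: [1.652, 2.669, 0.006]
contact_force: [0.3, 0.2, -5.5]
finger_gap: 0.534
gripper_force: 62.8
```

Request:
play_rows([
  [-30,-10,0,0,0,3],
  [-70,-25,0,0,0,8],
  [-105,-50,0,0,0,14],
  [-130,-80,0,0,0,20],
  [-150,-110,0,0,0,22],
])

```text
clock: 4.3
tcp_pos: [0.5733, 0.0179, 0.1491]
tool_rot: [-2.135, -2.301, 0.005]
contact_force: [0.7, -0.6, -5.3]
finger_gap: 0.532
gripper_force: 62.5
```

Request:
play_rows([
  [0,0,0,0,0,0],
  [0,0,0,0,0,0],
  [0,0,0,0,0,0],
])

```text
clock: 4.6
tcp_pos: [0.5746, 0.0203, 0.1509]
tool_rot: [-2.131, -2.306, 0.002]
contact_force: [-0.4, -0.1, -5.1]
finger_gap: 0.532
gripper_force: 62.7
```

```bash
cat > q.py <<'E'
from h import *
st=bot.read_state();M=R.from_rotvec(st['tool_rot']).as_matrix();t=st['tcp_pos']
d=np.array([.0812,-.9967]);n=np.array([-d[1],d[0]]);N=np.array([.5180,-.0905])
r=t[:2]-N;print('tcp',t.round(4),'press x,y mm',(r@d*1e3).round(1),(r@n*1e3).round(1),'yaw err',(np.degrees(np.arctan2(-M[1,0],-M[0,0]))+85.34).round(2),'tz',M[:,2].round(3),'F',st['contact_force'].round(1),'along',(st['contact_force'][:2]@d).round(1),'gap',st['finger_gap'].round(3),'clk',round(st['clock'],2))
E
python3 q.py
python3 - <<'E'
from h import *
w=bot.get_image('wrist'); np.savez('pics/w3.npz',**w); cv2.imwrite('pics/g.png',cv2.convertScaleAbs(w['color'],alpha=1.3))
E
```

```text
Traceback (most recent call last):
  File "q.py", line 4, in <module>
    r=t[:2]-N;print('tcp',t.round(4),'press x,y mm',(r@d*1e3).round(1),(r@n*1e3).round(1),'yaw err',(np.degrees(np.arctan2(-M[1,0],-M[0,0]))+85.34).round(2),'tz',M[:,2].round(3),'F',st['contact_force'].round(1),'along',(st['contact_force'][:2]@d).round(1),'gap',st['finger_gap'].round(3),'clk',round(st['clock'],2))
                                                                                                                                                                                                                                                                      ^^^^^^^^^^^^^^^^^^^^^^
AttributeError: 'float' object has no attribute 'round'
```

View pics/g.png

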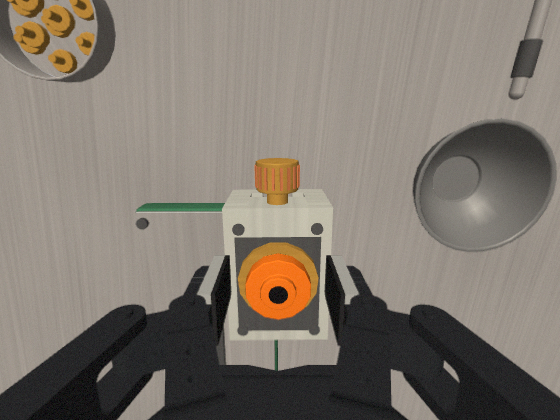

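The nest is held square in the jaws: its sides run at u=224 and 331, and the knob is at (277,175). Next I measure its offset from the TCP and find the way to the start on the bed.

```bash
sed -i "s/st\['finger_gap'\].round(3)/round(float(st['finger_gap']),3)/" q.py; python3 q.py; python3 - <<'E'
from h import *
w=load('w3');st=bot.read_state();M=R.from_rotvec(st['tool_rot']).as_matrix();t=st['tcp_pos']
P=dep(w,[(230,215),(325,215),(300,232)]);print(P.round(4))
z=P[:,2].mean()
def T(uv,z): return (onz(w,uv,z)-t)@M
print('nest edges tool',T([(224,215),(331,215),(224.5,250),(331.5,250),(228,335),(327,338)],z).round(4))
hsv=cv2.cvtColor(w['color'],cv2.COLOR_BGR2HSV)
om=cv2.inRange(hsv,(3,200,100),(11,255,255));mm=cv2.moments(om[240:320,230:330]);print('orange tool',mm['m10']/mm['m00']+230,T([(277,170),(277.5,295)],z+.01).round(4))
E
```

```text
tcp [0.5748 0.0206 0.1512] press x,y mm -106.1 65.7 yaw err -0.09 tz [-0.002  0.    -1.   ] F [-0.1  0.3 -5.8] along -0.3 gap 0.531 clk 4.65
[[0.5505 0.0488 0.1652]
 [0.5932 0.0525 0.1662]
 [0.5829 0.0431 0.165 ]]
nest edges tool [[ 0.0301 -0.0247 -0.0142]
 [ 0.0301  0.0236 -0.0143]
 [ 0.013  -0.0252 -0.0142]
 [ 0.013   0.0246 -0.0143]
 [-0.0336 -0.0256 -0.0143]
 [-0.0353  0.0246 -0.0143]]
orange tool 280.8125 [[ 0.0522 -0.0008 -0.0243]
 [-0.0046 -0.0005 -0.0243]]
```

Request:
play_rows([
  [-20,-25,0,0,0,0],
  [-46,-66,10,0,0,0],
  [-46,-66,50,0,0,0],
  [-46,-66,80,0,0,0],
  [-46,-66,88,0,0,0],
])

```text
clock: 5.15
tcp_pos: [0.5103, -0.0304, 0.0609]
tool_rot: [-2.128, -2.305, 0.006]
contact_force: [-0.1, 0.3, -5.9]
finger_gap: 0.532
gripper_force: 63.0
```

Request:
play_rows([
  [0,0,0,0,0,0],
  [0,0,0,0,0,0],
  [0,0,0,0,0,0],
])

```text
clock: 5.45
tcp_pos: [0.5143, -0.0309, 0.0661]
tool_rot: [2.13, 2.306, 0.003]
contact_force: [0.9, -0.1, -5.5]
finger_gap: 0.532
gripper_force: 63.4
```

```bash
python3 q.py; python3 - <<'E'
from h import *
a=bot.get_image('scene');b=bot.get_image('side')
def crop(i,u,v,w,h,s):return cv2.resize(i['color'][v:v+h,u:u+w],None,fx=s,fy=s,interpolation=cv2.INTER_CUBIC)
cv2.imwrite('pics/i.png',cv2.convertScaleAbs(np.hstack([crop(a,160,160,110,100,3.5),crop(b,270,110,110,100,3.5)]),alpha=1.5))
E
```

```text
tcp [ 0.5143 -0.0309  0.0661] press x,y mm -59.7 1.2 yaw err -0.12 tz [ 0.003 -0.    -1.   ] F [ 0.9 -0.1 -5.5] along 0.2 gap 0.532 clk 5.45
```

View pics/i.png

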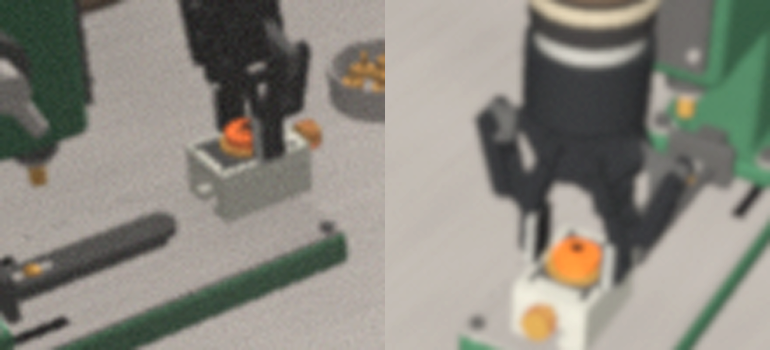

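The nest hangs over the bare bed ahead of the tongue nose, lined up with it. The nose is at scene-crop (165,225) and the slot end at (205,195). Now I lower it until it touches.

Request:
play_rows([
  [0,-1,5,0,0,0],
  [0,-1,9,0,0,0],
  [0,-1,11,0,0,0],
  [0,-1,12,0,0,0],
  [0,-1,12,0,0,0],
])

```text
clock: 6.05
tcp_pos: [0.5115, -0.0313, 0.0521]
tool_rot: [-2.132, -2.307, 0.001]
contact_force: [-0.1, -0.4, -5.7]
finger_gap: 0.531
gripper_force: 63.4
```

Request:
play_rows([
  [0,0,1,0,0,0],
  [0,0,1.5,0,0,0],
  [0,0,1.5,0,0,0],
])

```text
clock: 6.35
tcp_pos: [0.5118, -0.0313, 0.0515]
tool_rot: [2.132, 2.307, 0.0]
contact_force: [-1.9, 0.1, 0.2]
finger_gap: 0.533
gripper_force: 66.4
```

```bash
python3 q.py
```

```text
tcp [ 0.5118 -0.0313  0.0515] press x,y mm -59.5 -1.3 yaw err -0.16 tz [ 0.001 -0.    -1.   ] F [-1.9  0.1  0.2] along -0.3 gap 0.533 clk 6.35
```

Request:
play_rows([
  [-4,1,0,0,0,0],
  [-8,1,0,0,0,0],
  [-12,1,0,0,0,0],
  [-16,1,0,0,0,0],
  [-18,1,0,0,0,0],
])

```text
clock: 6.85
tcp_pos: [0.5148, -0.0492, 0.0514]
tool_rot: [2.132, 2.306, 0.002]
contact_force: [-0.9, 4.6, 4.3]
finger_gap: 0.533
gripper_force: 67.7
```

Request:
play_rows([
  [-3,0,0,0,0,0],
  [-6,0,0,0,0,0],
  [-9,0,0,0,0,0],
  [-12,0,0,0,0,0],
  [-15,0,0,0,0,0],
])

```text
clock: 7.35
tcp_pos: [0.5158, -0.0639, 0.0514]
tool_rot: [2.132, 2.307, 0.002]
contact_force: [-1.2, 5.5, 4.6]
finger_gap: 0.53
gripper_force: 67.9
```

```bash
python3 q.py
```

```text
tcp [ 0.5158 -0.0639  0.0514] press x,y mm -26.7 -0.1 yaw err -0.15 tz [ 0.001  0.001 -1.   ] F [-1.2  5.5  4.6] along -5.6 gap 0.53 clk 7.35
```

Request:
play_rows([
  [-4,0,0,0,0,0],
  [-8,0,0,0,0,0],
  [-12,0,0,0,0,0],
  [-16,0,0,0,0,0],
  [-20,0,0,0,0,0],
])

```text
clock: 7.85
tcp_pos: [0.5173, -0.0839, 0.0514]
tool_rot: [2.132, 2.307, 0.002]
contact_force: [0.1, 6.0, 4.5]
finger_gap: 0.531
gripper_force: 68.0
```

Request:
play_rows([
  [-4,0,0,0,0,0],
  [-8,0,0,0,0,0],
  [-12,0,0,0,0,0],
  [-15,0,0,0,0,0],
  [-15,0,0,0,0,0],
])

```text
clock: 8.35
tcp_pos: [0.5185, -0.0993, 0.0514]
tool_rot: [2.132, 2.306, 0.001]
contact_force: [-0.6, 4.9, 4.9]
finger_gap: 0.532
gripper_force: 68.1
```

```bash
python3 q.py
```

```text
tcp [ 0.5185 -0.0993  0.0514] press x,y mm 8.8 -0.3 yaw err -0.18 tz [ 0.001  0.    -1.   ] F [-0.6  4.9  4.9] along -5.0 gap 0.532 clk 8.35
```

Request:
play_rows([
  [0,0,0,0,0,0],
  [0,0,0,0,0,0],
  [0,0,0,0,0,0],
  [0,0,0,0,0,0],
  [0,0,0,0,0,0],
], gripper=85)

```text
clock: 8.85
tcp_pos: [0.518, -0.0991, 0.0508]
tool_rot: [2.133, 2.307, -0.001]
contact_force: [0.4, 0.1, 0.7]
finger_gap: 0.995
gripper_force: 0.0
```

Request:
play_rows([
  [0,0,-15,0,0,0],
  [5,0,-40,0,0,0],
  [30,0,-65,0,0,0],
  [65,0,-65,0,0,0],
  [95,0,-65,0,0,0],
])

```text
clock: 9.35
tcp_pos: [0.5111, -0.0034, 0.117]
tool_rot: [2.132, 2.305, 0.002]
contact_force: [0.8, 0.9, -0.5]
finger_gap: 0.995
gripper_force: 0.0
```

Request:
play_rows([
  [0,0,0,0,-8,0],
  [0,0,0,0,-16,0],
  [0,0,0,0,-24,0],
  [0,0,0,0,-32,0],
  [0,0,0,0,-40,0],
], gripper=0)

```text
clock: 9.85
tcp_pos: [0.5114, -0.0037, 0.1173]
tool_rot: [1.731, 1.873, -0.631]
contact_force: [-0.2, -0.5, -0.9]
finger_gap: 0.137
gripper_force: 0.0
```

Request:
play_rows([
  [0,0,0,0,0,0],
  [0,0,0,0,0,0],
  [0,0,0,0,0,0],
  [0,0,0,0,0,0],
])

```text
clock: 10.25
tcp_pos: [0.5109, -0.0051, 0.1169]
tool_rot: [1.739, 1.876, -0.629]
contact_force: [0.3, -0.5, -0.4]
finger_gap: -0.0
gripper_force: 0.0
```

```bash
python3 q.py; python3 - <<'E'
from h import *
w=bot.get_image('wrist');np.savez('pics/w4.npz',**w)
a=bot.get_image('scene');b=bot.get_image('side')
def crop(i,u,v,w,h,s):return cv2.resize(i['color'][v:v+h,u:u+w],None,fx=s,fy=s,interpolation=cv2.INTER_CUBIC)
cv2.imwrite('pics/j.png',cv2.convertScaleAbs(np.hstack([cv2.resize(w['color'],(400,300)),crop(a,130,150,133,100,3)]),alpha=1.5))
E
```

```text
tcp [ 0.5109 -0.0051  0.1169] press x,y mm -85.7 -0.1 yaw err -0.38 tz [ 0.051 -0.64  -0.767] F [ 0.3 -0.5 -0.4] along 0.5 gap -0.0 clk 10.25
```

View pics/j.png

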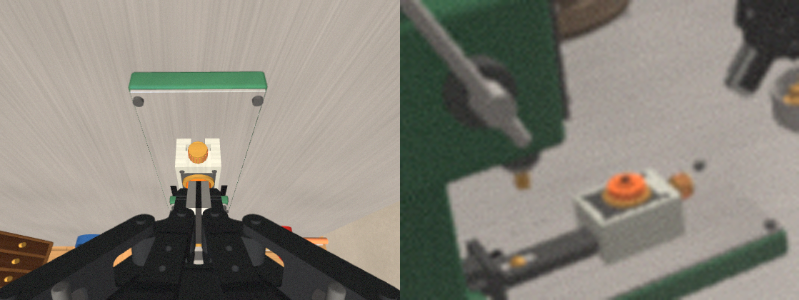

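The nest sits on the tongue with the knob towards the open end: right panel knob (682,184), left panel knob (198,152), in line with the closed fingers. Next I lower behind the knob and feel for contact.

Request:
play_rows([
  [9,0,11,0,0,0],
  [20,0,24,0,0,0],
  [30,0,36,0,0,0],
  [36.5,0,43.5,0,0,0],
  [36.5,0,43.5,0,0,0],
])

```text
clock: 10.9
tcp_pos: [0.5098, -0.0048, 0.0582]
tool_rot: [1.736, 1.878, -0.634]
contact_force: [0.6, 0.1, 1.4]
finger_gap: -0.001
gripper_force: 0.0
```

Request:
play_rows([
  [-3,0,2.5,0,0,0],
  [-6,0,5,0,0,0],
  [-9,0,7.5,0,0,0],
  [-11.5,0,9.6,0,0,0],
  [-11.5,0,9.6,0,0,0],
])

```text
clock: 11.4
tcp_pos: [0.5118, -0.0197, 0.0595]
tool_rot: [1.736, 1.877, -0.631]
contact_force: [0.4, 0.8, 0.2]
finger_gap: 0.002
gripper_force: 0.0
```

```bash
python3 q.py
```

```text
tcp [ 0.5118 -0.0197  0.0595] press x,y mm -71.1 -0.4 yaw err -0.23 tz [ 0.05  -0.641 -0.766] F [0.4 0.8 0.2] along -0.7 gap 0.002 clk 11.4
```

Request:
play_rows([
  [-1.5,0,1.3,0,0,0],
  [-3,0,2.6,0,0,0],
  [-4.6,0,3.8,0,0,0],
  [-6.1,0,5.1,0,0,0],
  [-7.7,0,6.4,0,0,0],
])

```text
clock: 11.9
tcp_pos: [0.5125, -0.0293, 0.0592]
tool_rot: [1.736, 1.878, -0.632]
contact_force: [-0.4, 0.1, 0.5]
finger_gap: -0.003
gripper_force: 0.0
```

Request:
play_rows([
  [-1.5,0,1.3,0,0,0],
  [-3,0,2.6,0,0,0],
  [-4.6,0,3.8,0,0,0],
  [-6.1,0,5.1,0,0,0],
  [-7.7,0,6.4,0,0,0],
])

```text
clock: 12.4
tcp_pos: [0.5133, -0.0393, 0.0592]
tool_rot: [1.736, 1.878, -0.632]
contact_force: [0.7, -0.0, 0.1]
finger_gap: -0.001
gripper_force: 0.0
```

```bash
python3 q.py
```

```text
tcp [ 0.5133 -0.0393  0.0592] press x,y mm -51.4 -0.5 yaw err -0.16 tz [ 0.05  -0.641 -0.766] F [ 0.7 -0.   0.1] along 0.1 gap -0.001 clk 12.4
```

```bash
cat > o.py <<'E'
from h import *
d=np.array([.0812,-.9967]);n=np.array([-d[1],d[0]]);N=np.array([.5180,-.0905])
R_={}
for nm in('scene','side'):
    i=bot.get_image(nm);h=cv2.cvtColor(i['color'],cv2.COLOR_BGR2HSV)
    m=cv2.inRange(h,(2,200,110),(12,255,255))
    cs=cv2.connectedComponentsWithStats(m)
    for s,c in zip(cs[2][1:],cs[3][1:]):
        if s[4]>15:
            P=onz(i,[c],.076)[0];r=P[:2]-N;x,y=r@d*1e3,r@n*1e3
            if abs(y)<25 and -80<x<150:print(nm,c.round(1),s[4],'press',x.round(1),y.round(1))
E
python3 o.py
sed -i 's/(2,200,110),(12,255,255)/(3,170,70),(13,255,255)/; s/s\[4\]>15/s[4]>8/; s/abs(y)<25/abs(y)<40/' o.py; python3 o.py
```

```text
scene [205.2 212.4] 74 press 13.7 6.7
side [338.4 171.9] 76 press 10.9 -0.7
```

Request:
play_rows([
  [-1.1,0,-1.3,0,0,0],
  [-2.2,0,-2.5,0,0,0],
  [-3.2,0,-3.8,0,0,0],
  [-3.2,0,-3.8,0,0,0],
])

```text
clock: 13.0
tcp_pos: [0.5135, -0.0391, 0.0645]
tool_rot: [1.736, 1.877, -0.631]
contact_force: [0.4, -1.1, -0.4]
finger_gap: -0.001
gripper_force: 0.0
```

Request:
play_rows([
  [-1.1,0,1,0,0,0],
  [-2.3,0,1.9,0,0,0],
  [-3.4,0,2.9,0,0,0],
  [-4.6,0,3.8,0,0,0],
  [-4.6,0,3.8,0,0,0],
])

```text
clock: 13.5
tcp_pos: [0.5137, -0.0454, 0.0642]
tool_rot: [1.736, 1.877, -0.632]
contact_force: [-0.3, 0.7, 0.2]
finger_gap: -0.002
gripper_force: 0.0
```

```bash
python3 q.py; python3 o.py
```

```text
tcp [ 0.5137 -0.0454  0.0642] press x,y mm -45.3 -0.6 yaw err -0.18 tz [ 0.05  -0.641 -0.766] F [-0.3  0.7  0.2] along -0.7 gap -0.002 clk 13.5
scene [205.3 212.4] 73 press 13.4 6.8
side [338.5 171.8] 74 press 11.2 -0.7
```

```bash
python3 - <<'E'
from h import *
w=bot.get_image('wrist');np.savez('pics/w5.npz',**w)
a=bot.get_image('scene');b=bot.get_image('side')
def crop(i,u,v,w,h,s):return cv2.resize(i['color'][v:v+h,u:u+w],None,fx=s,fy=s,interpolation=cv2.INTER_CUBIC)
cv2.imwrite('pics/k.png',cv2.convertScaleAbs(np.hstack([crop(w,180,120,200,250,2),crop(a,180,170,80,100,5)]),alpha=1.5))
E
```

```text
(no output)
```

View pics/k.png

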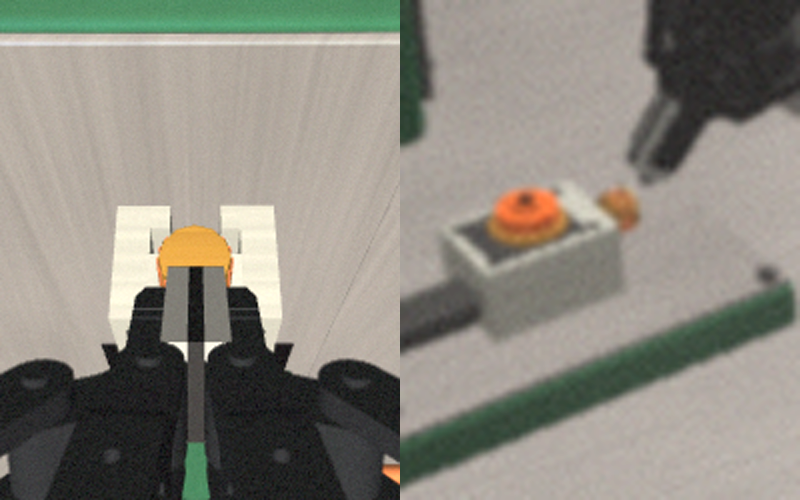

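The fingertips (wrist crop (195,266), scene crop (648,180)) are just behind the knob (scene crop (625,208)), overlapping its upper half, without touching it yet. I'll measure the gap by casting the scene rays onto the press mid-plane.

```bash
python3 - <<'E'
from h import *
d=np.array([.0812,-.9967,0]);n=np.array([.9967,.0812,0]);N=np.array([.5180,-.0905,0])
a=load('scene')
for nm,uv in(('tip',(229.6,206)),('tip left',(226.5,205)),('knob face bottom/centre',(226.5,212)),('nest top rear corner',(221.5,212.8)),('front top corner',(188.6,216.2))):
    o,r=ray(a,[uv]);r=r[0];y=0 if 'corner' not in nm else .025*(1 if 'rear' in nm else -1)
    y={'nest top rear corner':.025,'front top corner':-.025}.get(nm,0)
    t=(y-(o-N)@n)/(r@n);P=o+r*t;print(nm,((P-N)@d*1e3).round(1),(P[2]*1e3).round(1))
w=load('w5')
print(dep(w,[(180+98,120+122),(180+85,120+150),(180+111,120+150),(180+98,120+108),(180+75,120+115)]).round(4))
Q=dep(w,[(180+98,120+122),(180+85,120+150),(180+111,120+150),(180+85,255),(180+130,120+110)])
print(np.c_[(Q-N)@d,(Q-N)@n,Q[:,2]].round(4))
E
```

```text
tip -55.9 64.0
tip left -47.7 70.0
knob face bottom/centre -46.1 50.5
nest top rear corner -19.5 71.5
front top corner 43.0 60.1
[[ 0.5139 -0.0465  0.0519]
 [ 0.5059 -0.0156  0.0815]
 [ 0.5167 -0.0148  0.0815]
 [ 0.516  -0.0726  0.0278]
 [ 0.5012 -0.068   0.0363]]
[[-0.0442 -0.0005  0.0519]
 [-0.0757 -0.006   0.0815]
 [-0.0755  0.0048  0.0815]
 [-0.066  -0.0066  0.0701]
 [-0.0244  0.0197  0.0331]]
```

Request:
play_rows([
  [3.1,0,-2.6,0,0,0],
  [6,0,0.7,0,0,0],
  [9,0,4,0,0,0],
  [11.5,0,7.4,0,0,0],
  [11.5,0,7.4,0,0,0],
])

```text
clock: 14.25
tcp_pos: [0.513, -0.0412, 0.0503]
tool_rot: [1.735, 1.878, -0.633]
contact_force: [-0.5, 0.3, 0.5]
finger_gap: -0.002
gripper_force: 0.0
```

Request:
play_rows([
  [-1.1,0,1,0,0,0],
  [-2.3,0,1.9,0,0,0],
  [-3.4,0,2.9,0,0,0],
  [-4.6,0,3.8,0,0,0],
  [-5.4,0,4.5,0,0,0],
])

```text
clock: 14.75
tcp_pos: [0.5141, -0.048, 0.0513]
tool_rot: [1.736, 1.878, -0.631]
contact_force: [-1.2, 4.5, 2.1]
finger_gap: 0.001
gripper_force: 2.2
```

```bash
python3 q.py; python3 o.py
```

```text
tcp [ 0.5141 -0.048   0.0513] press x,y mm -42.7 -0.4 yaw err -0.18 tz [ 0.051 -0.64  -0.767] F [-1.2  4.5  2.1] along -4.6 gap 0.001 clk 14.75
scene [205.  212.5] 73 press 14.2 6.8
side [338.6 171.7] 76 press 11.5 -0.8
```

Request:
play_rows([
  [-3.1,0,2.6,0,0,0],
  [-6.1,0,5.1,0,0,0],
  [-9.2,0,7.7,0,0,0],
  [-12.3,0,10.3,0,0,0],
  [-15.3,0,12.9,0,0,0],
])

```text
clock: 15.35
tcp_pos: [0.5157, -0.0684, 0.0513]
tool_rot: [1.736, 1.877, -0.632]
contact_force: [-0.2, 4.0, 1.7]
finger_gap: -0.002
gripper_force: 2.4
```

Request:
play_rows([
  [-3.1,0,2.6,0,0,0],
  [-6.1,0,5.1,0,0,0],
  [-9.2,0,7.7,0,0,0],
  [-12.3,0,10.3,0,0,0],
  [-15.3,0,12.9,0,0,0],
])

```text
clock: 15.85
tcp_pos: [0.5173, -0.0883, 0.0512]
tool_rot: [1.736, 1.877, -0.632]
contact_force: [0.1, 4.7, 4.0]
finger_gap: 0.005
gripper_force: 2.6
```

```bash
python3 q.py; python3 o.py
```

```text
tcp [ 0.5173 -0.0883  0.0512] press x,y mm -2.2 -0.6 yaw err -0.17 tz [ 0.051 -0.641 -0.766] F [0.1 4.7 4. ] along -4.6 gap 0.005 clk 15.85
scene [189.6 218.2] 80 press 54.5 7.1
side [346.5 162.6] 71 press 52.1 -1.1
```

Request:
play_rows([
  [-1.5,0,1.3,0,0,0],
  [-3.1,0,2.6,0,0,0],
  [-4.6,0,3.9,0,0,0],
  [-6.1,0,5.1,0,0,0],
  [-7.7,0,6.4,0,0,0],
])

```text
clock: 16.45
tcp_pos: [0.5179, -0.098, 0.0511]
tool_rot: [1.736, 1.878, -0.632]
contact_force: [-0.4, 4.2, 1.6]
finger_gap: -0.002
gripper_force: 2.4
```

Request:
play_rows([
  [-1.1,0,1,0,0,0],
  [-2.3,0,1.9,0,0,0],
  [-3.4,0,2.9,0,0,0],
  [-4.6,0,3.9,0,0,0],
  [-5.7,0,4.8,0,0,0],
])

```text
clock: 16.95
tcp_pos: [0.5185, -0.1055, 0.0511]
tool_rot: [1.736, 1.878, -0.632]
contact_force: [-0.5, 4.3, 1.9]
finger_gap: 0.001
gripper_force: 2.4
```

Request:
play_rows([
  [-0.8,0,0.6,0,0,0],
  [-1.5,0,1.3,0,0,0],
  [-2.3,0,1.9,0,0,0],
  [-3.1,0,2.6,0,0,0],
  [-3.8,0,3.2,0,0,0],
])

```text
clock: 17.45
tcp_pos: [0.5189, -0.1104, 0.0511]
tool_rot: [1.736, 1.878, -0.632]
contact_force: [-0.2, 4.9, 2.1]
finger_gap: 0.002
gripper_force: 2.4
```

```bash
python3 q.py; python3 o.py
```

```text
tcp [ 0.5189 -0.1104  0.0511] press x,y mm 19.9 -0.7 yaw err -0.16 tz [ 0.05  -0.641 -0.766] F [-0.2  4.9  2.1] along -4.9 gap 0.002 clk 17.45
scene [181.  221.3] 87 press 76.2 6.5
side [350.4 157.9] 70 press 73.9 -1.0
```

Request:
play_rows([
  [-0.8,0,0.6,0,0,0],
  [-1.5,0,1.3,0,0,0],
  [-2.3,0,1.9,0,0,0],
  [-3.1,0,2.6,0,0,0],
  [-3.8,0,3.2,0,0,0],
])

```text
clock: 18.05
tcp_pos: [0.5196, -0.1141, 0.0508]
tool_rot: [1.736, 1.88, -0.629]
contact_force: [-1.0, 8.6, 1.8]
finger_gap: -0.001
gripper_force: 4.3
```

Request:
play_rows([
  [-0.8,0,0.6,0,0,0],
  [-1.5,0,1.3,0,0,0],
  [-2.3,0,1.9,0,0,0],
  [-3.1,0,2.6,0,0,0],
  [-3.8,0,3.2,0,0,0],
])

```text
clock: 18.55
tcp_pos: [0.5198, -0.1194, 0.0507]
tool_rot: [1.736, 1.88, -0.63]
contact_force: [-0.6, 8.7, 1.9]
finger_gap: -0.005
gripper_force: 4.6
```

```bash
python3 q.py; python3 o.py
```

```text
tcp [ 0.5198 -0.1194  0.0507] press x,y mm 29.0 -0.6 yaw err -0.12 tz [ 0.051 -0.639 -0.767] F [-0.6  8.7  1.9] along -8.7 gap -0.005 clk 18.55
scene [177.6 222.5] 84 press 84.6 6.5
side [352.1 155.8] 67 press 83.4 -0.8
```

Request:
play_rows([
  [-0.8,0,0.6,0,0,0],
  [-1.5,0,1.3,0,0,0],
  [-2.3,0,1.9,0,0,0],
  [-3.1,0,2.6,0,0,0],
  [-3.8,0,3.2,0,0,0],
])

```text
clock: 19.15
tcp_pos: [0.52, -0.1247, 0.0508]
tool_rot: [1.736, 1.879, -0.631]
contact_force: [-0.7, 6.1, 1.1]
finger_gap: -0.0
gripper_force: 3.1
```

Request:
play_rows([
  [-0.4,0,0.3,0,0,0],
  [-0.8,0,0.6,0,0,0],
  [-1.1,0,1,0,0,0],
  [-1.5,0,1.3,0,0,0],
  [-1.9,0,1.6,0,0,0],
])

```text
clock: 19.65
tcp_pos: [0.5201, -0.1282, 0.0511]
tool_rot: [1.736, 1.877, -0.633]
contact_force: [-0.1, 0.5, 1.0]
finger_gap: 0.001
gripper_force: 0.3
```

Request:
play_rows([
  [-0.4,0,0.3,0,0,0],
  [-0.8,0,0.6,0,0,0],
  [-1.1,0,1,0,0,0],
  [-1.5,0,1.3,0,0,0],
  [-1.9,0,1.6,0,0,0],
])

```text
clock: 20.15
tcp_pos: [0.5207, -0.1299, 0.0512]
tool_rot: [1.736, 1.878, -0.631]
contact_force: [-0.3, 4.0, 0.9]
finger_gap: 0.004
gripper_force: 2.1
```

```bash
python3 q.py; python3 o.py
```

```text
tcp [ 0.5207 -0.1299  0.0512] press x,y mm 39.5 -0.5 yaw err -0.17 tz [ 0.051 -0.64  -0.766] F [-0.3  4.   0.9] along -4.0 gap 0.004 clk 20.15
scene [173.4 224.3] 89 press 95.7 7.5
side [353.9 153.8] 67 press 92.9 -1.0
```

The force rose to 9 N, dropped to about 0.5 N and is now 4 N, so the ball has snapped into the dimple. I'll go on gently to the stop.

Request:
play_rows([
  [-0.4,0,0.3,0,0,0],
  [-0.8,0,0.6,0,0,0],
  [-0.8,0,0.6,0,0,0],
])

```text
clock: 20.55
tcp_pos: [0.5207, -0.1311, 0.0512]
tool_rot: [1.736, 1.878, -0.631]
contact_force: [0.8, 3.9, 0.7]
finger_gap: -0.001
gripper_force: 2.1
```

Request:
play_rows([
  [-0.4,0,0.3,0,0,0],
  [-0.8,0,0.6,0,0,0],
  [-0.8,0,0.6,0,0,0],
])

```text
clock: 20.85
tcp_pos: [0.5208, -0.1316, 0.0511]
tool_rot: [1.736, 1.879, -0.63]
contact_force: [-1.0, 7.5, 3.0]
finger_gap: -0.001
gripper_force: 4.1
```

```bash
python3 q.py; python3 o.py
```

```text
tcp [ 0.5208 -0.1316  0.0511] press x,y mm 41.2 -0.6 yaw err -0.14 tz [ 0.051 -0.64  -0.767] F [-1.   7.5  3. ] along -7.6 gap -0.001 clk 20.85
scene [172.7 224.4] 89 press 97.1 6.9
side [354.2 153.5] 65 press 94.4 -1.2
```

Request:
play_rows([
  [-0.4,0,0.3,0,0,0],
  [-0.8,0,0.6,0,0,0],
  [-0.8,0,0.6,0,0,0],
])

```text
clock: 21.25
tcp_pos: [0.5213, -0.1318, 0.0511]
tool_rot: [1.736, 1.88, -0.628]
contact_force: [-0.2, 11.7, 2.6]
finger_gap: 0.0
gripper_force: 6.0
```

```bash
python3 q.py
```

```text
tcp [ 0.5213 -0.1318  0.0511] press x,y mm 41.4 -0.1 yaw err -0.14 tz [ 0.052 -0.638 -0.768] F [-0.2 11.7  2.6] along -11.7 gap 0.0 clk 21.25
```

Request:
play_rows([
  [-0.4,0,0.3,0,0,0],
  [-0.8,0,0.6,0,0,0],
  [-0.8,0,0.6,0,0,0],
])

```text
clock: 21.55
tcp_pos: [0.5214, -0.132, 0.0511]
tool_rot: [1.737, 1.882, -0.626]
contact_force: [-2.6, 17.2, 5.0]
finger_gap: 0.0
gripper_force: 8.7
```

```bash
python3 q.py
```

```text
tcp [ 0.5214 -0.132   0.0511] press x,y mm 41.6 0.0 yaw err -0.11 tz [ 0.052 -0.637 -0.769] F [-2.6 17.2  5. ] along -17.3 gap 0.0 clk 21.55
```

Request:
play_rows([
  [-0.4,0,0.3,0,0,0],
  [-0.8,0,0.6,0,0,0],
  [-0.8,0,0.6,0,0,0],
  [-0.8,0,0.6,0,0,0],
])

```text
clock: 21.95
tcp_pos: [0.5215, -0.1321, 0.051]
tool_rot: [1.737, 1.883, -0.625]
contact_force: [-3.4, 22.3, 7.6]
finger_gap: -0.001
gripper_force: 11.4
```

```bash
python3 q.py; python3 o.py
```

```text
tcp [ 0.5215 -0.1321  0.051 ] press x,y mm 41.8 0.1 yaw err -0.06 tz [ 0.053 -0.636 -0.77 ] F [-3.4 22.3  7.6] along -22.5 gap -0.001 clk 21.95
scene [172.7 224.6] 92 press 97.4 7.4
side [354.1 153.2] 65 press 95.4 -0.5
```

Solid at the stop: 22 N with no travel. Now I back away along the bed, lift clear and check that the nest stays put.

Request:
play_rows([
  [2.3,0,-1.9,0,0,0],
  [6,0,-5,0,0,0],
  [14,0,-12,0,0,0],
  [25,0,-21,0,0,0],
  [38,0,-32,0,0,0],
])

```text
clock: 22.55
tcp_pos: [0.5165, -0.0855, 0.0514]
tool_rot: [1.737, 1.876, -0.633]
contact_force: [0.3, 0.5, 0.6]
finger_gap: -0.0
gripper_force: 0.0
```

Request:
play_rows([
  [15,0,-20,0,0,0],
  [25,0,-50,0,0,0],
  [25,0,-80,0,0,0],
  [25,0,-80,0,0,0],
  [25,0,-80,0,0,0],
])

```text
clock: 23.05
tcp_pos: [0.5117, -0.0149, 0.0966]
tool_rot: [1.735, 1.878, -0.631]
contact_force: [-0.3, -0.0, 0.1]
finger_gap: 0.001
gripper_force: 0.0
```

```bash
python3 q.py; python3 o.py; python3 - <<'E'
from h import *
w=bot.get_image('wrist');np.savez('pics/w6.npz',**w)
d=np.array([.0812,-.9967,0]);n=np.array([.9967,.0812,0]);N=np.array([.5180,-.0905,0])
h=cv2.cvtColor(w['color'],cv2.COLOR_BGR2HSV);m=cv2.inRange(h,(10,120,90),(25,255,255))
cs=cv2.connectedComponentsWithStats(m)
for s,c in zip(cs[2][1:],cs[3][1:]):
    if s[4]>40:
        P=dep(w,[c])[0];print(c.round(0),s[4],((P-N)@d).round(4),((P-N)@n).round(4),P[2].round(4))
E
```

```text
tcp [ 0.5117 -0.0149  0.0966] press x,y mm -75.9 -0.1 yaw err -0.13 tz [ 0.051 -0.641 -0.766] F [-0.3 -0.   0.1] along 0.0 gap 0.001 clk 23.05
scene [172.7 224.6] 88 press 97.4 7.3
side [354.  153.4] 66 press 94.5 -0.6
[455. 345.] 136 0.5693 0.4073 0.0126
[278. 358.] 197 0.0887 -0.0011 0.1164
[ 23. 350.] 50 0.5222 -0.5493 0.0305
[ 75. 358.] 263 2.1838 -1.3932 -0.2182
[171. 361.] 240 1.162 -0.4257 -0.0413
[385. 363.] 62 2.3567 0.7743 -0.2012
[ 13. 375.] 48 0.5238 -0.5511 0.0762
```

The nest stayed home at x ≈ 95–97 mm, inside the expected 87.5–102.5 mm. The robot is clear of everything, so I'm handing in.

```bash
python3 -c "
from cell import bot
print(bot.sign_off())"
```

```text
the job is handed in; nothing more can be done
None
```

The aluminium nest is on the tongue with its knob towards the open end: it went through the detent, came up solid on the stop at 22 N, and held its place when the arm backed off; I handed the job in at about 23 s.

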